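# Dip the oil of the bench air compressor

### The job

Check the oil of the small air compressor: take the wiped dipstick from its rest, push it down the compressor's slanting oil tube until its collar sits on the mouth all round, leave it there a moment, then draw it right out. Present it for reading: hold it still and level with both marks and the tip above the steel drip tray, about a hand's breadth over the bench and touching nothing, and finish while still holding it like that. Leave the slide box, the bottle and the specimen pot where they are.

Things in the scene. Friction and masses are not known exactly. Their poses are not given: they have to be found in the camera images.
- dipstick: loose dipstick, about 0.11 kg, straight along its x axis: black plastic grip x = -113 to -8 mm (13 mm thick in y, 22 mm high in z), round collar 32 mm in diameter x = -8 to 0, steel rod 8 mm in diameter x = 0 to the tip at 140 mm, ring marks at 100 and 118 mm. Origin on the axis at the collar's tip-side face. Starts level, z up, axis 58 mm above the bench; centre of mass near x = -25 mm
- dipstick_tip (a point): the centre of the rod's free end, 140 mm from the collar's face
- upper_mark (a point): the upper ring mark on the rod's axis, 40 mm back from the tip; the lower mark lies between it and the tip
- dipstick_grip (a point): a good place to hold: middle of the grip, 50 mm behind the collar's face, on the axis; grip it across its 13 mm thickness (its y axis)
- rest: white notched pipette rest, fixed, 220 mm along x, 94 mm wide, 63 mm high: two 6 mm notched plates at x = -100 mm (carries the end of the dipstick's grip) and +75 mm (carries its rod) on a 6 mm base. The dipstick lies along +x in the middle notches, its origin about 5 mm ahead of the rest's, and lifts straight out. Origin at the centre of the underside
- oil_tube: compressor's steel oil tube, fixed, leaning 45 degrees. Origin at the centre of its mouth; z points out of the mouth, up and outwards: the dipstick goes in along -z. Flared mouth 27 mm outside, 21 mm inside, narrowing over 12 mm to a 14 mm bore; 104 mm long, then the hollow sump, with room for the whole rod. Fully home, the collar's face meets the rim at z = 0
- compressor: black domed air compressor on a grey base plate 230 x 200 mm, fixed; can 170 mm in diameter, top at 185 mm (a filter beside it to 219 mm). Origin at the centre of the underside; the oil tube leans out towards its -x, mouth 147 mm before the origin and 157 mm above the bench
- tray: shallow stainless drip tray, fixed, 120 mm along its x, 180 mm along its y, rim 22 mm high, walls 3 mm. Origin at the centre of the underside
- slide_box: grey lidded box of microscope slides, 87 x 162 x 35 mm, loose; leave it alone. Origin at the centre of the underside
- oil_bottle: white oil bottle, 54 mm in diameter, 115 mm high, loose; leave it alone. Origin at the centre of the underside
- specimen_pot: clear specimen pot with white cap, 48 mm in diameter, 55 mm high, loose; leave it alone. Origin at the centre of the underside
Not all that is in view belongs to the job. Leave any blue look-alike of the rest alone. There is more than one size of the tray; the job needs the larger.

How it is judged:
By the outcome, as a careful person would: the job done as asked, in the order asked, and still so for the second after the job is handed in, while the arm keeps its last pose, push and grip.
It also fails if it takes over 61 s, if anything falls off the work surface, if the arm or the gripper's body presses on something with over 40 N, if the wrist force passes 120 N, or if a joint passes its speed limit or range.

### The arm

A 6-joint arm with a two-finger parallel gripper is mounted at the origin on the work surface. World frame = base frame: x ahead of the robot, y to its left, z up, the work surface at z = 0. Lengths are in m, angles in rad, forces in N, time in s.
With the tool pointing down it reaches from about 0.4 to 0.825 m from the base axis. Payload 7 kg.
Tool frame: the origin (TCP) lies midway between the tips of the shut fingers; the grasp point (between the pads) lies hold_point_z behind it (hold_point_z is the distance from the TCP to the grasp point, in m); z points along the fingers, y is the line along which they close (so a half turn about z gives the same grasp; the last joint's range is limited). The gripper opens to 88 mm and grips with 3 to 60 N. Pads are 19 mm wide; open, the fingers measure 130 mm over their backs; the gripper's body (78 mm by 193 mm) begins 47 mm behind the grasp point.
Start: joints at [1.479, 0.359, 0.012, 0, -1.224, -0.288], TCP at [0.25, 0.627, 0.227] pointing down, gripper open.
Joint ranges: [-3.07, 3.07], [-1.43, 2.12], [-1.02, 1.25], [-3.03, 1.67], [-3.05, -0], [-3.03, 3.03]. Speed limits (rad/s): [2.39, 2.39, 3.01, 3.14, 3.14, 3.14].

### API

Orientations are given as [roll, pitch, yaw] about the fixed x, y, z axes, in that order (R = Rz(yaw) Ry(pitch) Rx(roll)).
In Python, from station import * gives the robot as it stands.
- The arm moves only by the tool apply_moves, never from a script. Its argument "steps" is a list of rows, each an object with "translation": the shift along the world's x, y, z scaled (see below), a list of three; "rotation": the turn, a rotation vector about the world's x, y, z scaled (see below), a list of three. A call has exactly 10 rows; each row is the pose to reach, as a shift and turn from the pose commanded when the call began; what a row does not reach only later rows make up. The controller multiplies each number of a shift by 250 mm and each number of a turn by 30 degrees. A row lasts 1/12 s, in which the tool goes at most 41.7 mm and 7.16 degrees, less where a joint would pass 70% of its speed; a pose out of reach is approached as far as the arm can. A call with a number of a shift or a turn outside -1 to 1 is refused whole. A call with a gripper value outside its range is refused whole. "jaw" is the closure, from -1 (fully open) to 1 (shut), so that 0 is half open, set as the call begins (left out, the last holds). The fingers move at their own pace and stop on an object; "newtons" is the grip in N (left out, the last holds). Time passes only in rows, so rows that repeat a pose let the fingers close, or fill a call up. It gives the time, the measured TCP pose, the force, the opening and the grip force at its end, in the units of the state.
- get_state(): the state, without advancing time (a new reading comes with each control period).
- grab_frame(name): name is "side" or "top" or "wrist"; returns the picture (400x640x3 uint8, blue, green, red); there is no depth.
- camera_model(name): a dict with "fx", "fy", "cx", "cy" (pixels), "xyz" and "rotation" of the camera in the world. Camera axes: x right, y down, z forward; pixel columns grow to the right and rows downward; lengths in m; the calibration is good to about 2 mm. A picture is of the moment at which its call begins: read the wrist's pose just before it. camera_model takes no time and is no camera call; for the wrist camera it gives the pose at the moment of the call.
- job_done(): hands the job in; it is judged then, once.
The state is a dict: "t": time; "q": joint angles; "qd": joint speeds; "joint_efforts": joint torques, N m; "eef_pos": TCP position; "ee_rot": TCP orientation; "force": force on the tool from outside, world axes, zero at the start; "moment": the same for the moment, N m; "width": finger opening in m; "gripper_force": force on a finger pad.
Only numpy, scipy, OpenCV 4.12 (cv2) and the standard library are available. Lean on these libraries where they do the work, as an engineer would, in place of code of your own. Each camera call takes 0.05 s, during which the arm holds its last target. There are 200 camera calls.

## Working session

There is one attempt and no reset: what is moved stays moved. The work goes in short steps, Python scripts to look and compute and a tool call to move; the robot and the scene stay as the last step left them, time stands still between calls to the robot, and variables do not carry over. Pictures are saved under pics/ and viewed, at most 12 in all, crops included, and the job is handed in when it is done.

Besides the shell and the picture viewer there is one more tool, called as a command line: name --argument value ..., lists and objects as JSON in quotes. apply_moves: Moves the arm, as the interface text tells. Shifts and turns lie within -1 to 1; 1 stands for 250 mm of shift or 30 degrees of turn. Its arguments: {"type":"object","properties":{"steps":{"type":"array"},"jaw":{"type":"number"},"newtons":{"type":"number"}},"required":["steps"]}

```bash
ls; mkdir -p pics; python3 - <<'E'
from station import *
import cv2
s=get_state();print({k:s[k] for k in('t','eef_pos','ee_rot','width')}, [k for k in globals() if 'hold' in k])
for n in('side','top','wrist'):
    c=camera_model(n);print(n,c)
    cv2.imwrite(f'pics/{n}0.png',grab_frame(n))
try: print(hold_point_z)
except Exception as e: print(e)
E
```

```text
pics
{'t': 0.0, 'eef_pos': array([0.25009516, 0.62644393, 0.22563753]), 'ee_rot': array([ 3.13996963e+00, -1.48946900e-04, -3.79927073e-01]), 'width': 0.08697945918482022} ['hold_point_z']
side {'fx': 407.3101683492181, 'fy': 407.3101683492181, 'cx': 321.47835223437556, 'cy': 197.71508080957253, 'xyz': array([ 0.23877339, -0.72084813,  0.83202046]), 'rotation': array([-2.37096326,  0.01455254, -0.38518974])}
top {'fx': 392.6155517378489, 'fy': 392.6155517378489, 'cx': 317.077603528535, 'cy': 201.69562812313063, 'xyz': array([ 0.35295736, -0.06382233,  1.13097563]), 'rotation': array([-3.01995622, -0.01239567, -1.57465029])}
wrist {'fx': 316.43916613676964, 'fy': 316.43916613676964, 'cx': 322.3255914390465, 'cy': 201.35823601393926, 'xyz': array([0.32123576, 0.59936944, 0.38415652]), 'rotation': array([ 2.85516767e+00, -1.53172321e-03, -1.95076159e+00])}
0.0188
```

View pics/top0.png

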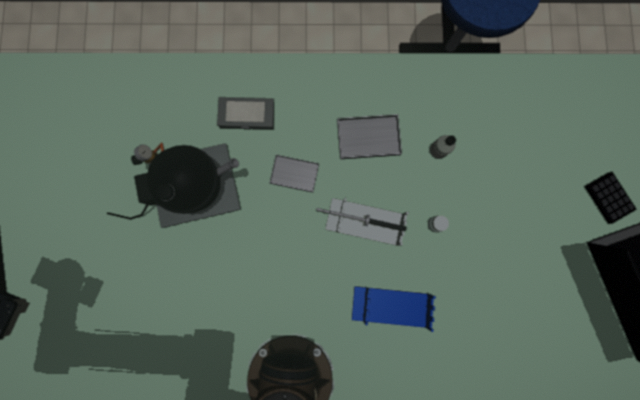

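View pics/side0.png

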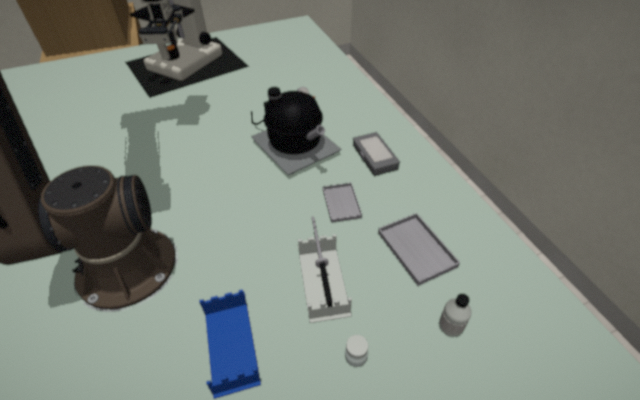

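The top view shows the white rest with the dipstick at (367,222): tip at (318,210), grip end at (406,229). The compressor is at (185,183) with its tube mouth near (242,160), the large tray at (369,137), the bottle at (443,146), the pot at (438,223) and the slide box at (246,113).

Possible mix-ups:
- Rest: white (367,222) or blue (393,307). I choose the white one, which carries the dipstick.
- Tray: large (369,137) or small (295,174). I choose the large one.

Next I'll check these in enlarged crops.

```bash
python3 - <<'E'
import cv2,numpy as np
def crop(n,x0,y0,x1,y1,k,o):
    i=cv2.imread(f'pics/{n}0.png')[y0:y1,x0:x1]
    i=cv2.resize(i,None,fx=k,fy=k,interpolation=cv2.INTER_CUBIC)
    i=(255*(i/255.)**0.6).astype('uint8')
    for v in range((x0+19)//20*20,x1,20):
        cv2.line(i,(int((v-x0)*k),0),(int((v-x0)*k),6),(0,0,255),1);cv2.putText(i,str(v),(int((v-x0)*k)-10,16),0,.35,(0,0,255),1)
    for v in range((y0+19)//20*20,y1,20):
        cv2.line(i,(0,int((v-y0)*k)),(6,int((v-y0)*k)),(0,0,255),1);cv2.putText(i,str(v),(8,int((v-y0)*k)+4),0,.35,(0,0,255),1)
    cv2.imwrite(f'pics/{o}.png',i)
crop('top',130,105,420,250,2.75,'topc')
crop('side',240,75,470,290,2.75,'sidec')
E
```

```text
(no output)
```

View pics/topc.png

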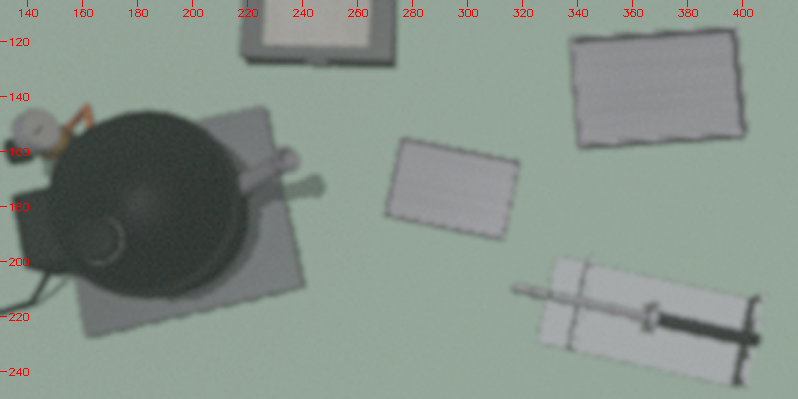

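View pics/sidec.png

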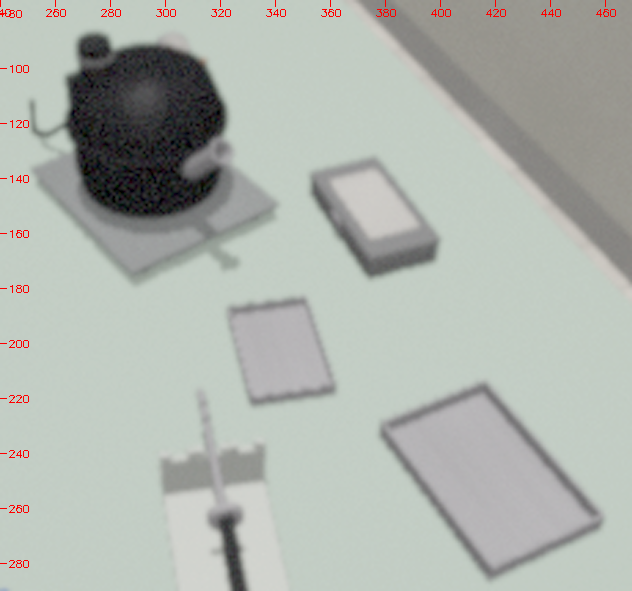

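```bash
cat >h.py <<'E'
from station import *
import numpy as np,cv2
from scipy.spatial.transform import Rotation as R
def rot(c): return R.from_euler('xyz',c['rotation']).as_matrix()
def ray(c,p):
    d=rot(c)@np.array([(p[0]-c['cx'])/c['fx'],(p[1]-c['cy'])/c['fy'],1]);return np.array(c['xyz']),d
def atz(c,p,z):
    o,d=ray(c,p);return o+d*(z-o[2])/d[2]
def proj(c,X):
    v=rot(c).T@(np.array(X)-c['xyz']);return np.array([c['fx']*v[0]/v[2]+c['cx'],c['fy']*v[1]/v[2]+c['cy']])
def tri(cps):
    A=0;b=0
    for c,p in cps:
        o,d=ray(c,p);d/=np.linalg.norm(d);P=np.eye(3)-np.outer(d,d);A=A+P;b=b+P@o
    return np.linalg.solve(A,b)
E
python3 - <<'E'
from h import *
np.set_printoptions(precision=4,suppress=True)
T=camera_model('top');S=camera_model('side')
for n,t,s in(('tip',(316,209.5),(312.7,217)),('mouth',(236.5,163),(321,130)),('plate',(240,209),(290,176)),('plate2',(227,143.5),(280,148)),('tray1',(338,118.5),(380,230)),('tray2',(401,154.5),(420,282))):
    X=tri([(T,t),(S,s)]);print(n,X,proj(T,X)-t,proj(S,X)-s)
a=atz(T,(316,209.5),.058);b=atz(T,(406,229.3),.058);print('stick',a,b,a-b,np.linalg.norm(a-b))
print('stick side tip',atz(S,(312.7,217),.058), 'collar',atz(T,(366.5,220.5),.058))
p=atz(T,(227,143.5),.012);q=atz(T,(240,209),.012);r=atz(T,(161.5,227.5),.012);print('plate',p,q,r,np.linalg.norm(p-q),np.linalg.norm(q-r))
d=p-q;print('edge dir yaw',np.degrees(np.arctan2(d[1],d[0])),'q-r',np.degrees(np.arctan2(*(q-r)[1::-1])))
c=[atz(T,x,.022) for x in((338,118.5),(397,115.5),(401,154.5),(341.5,158.5))];print('tray',np.mean(c,0),c)
for n,x,z in(('bottle',(443,146),.05),('pot',(438,223),.04),('box',(246,113),.035)):print(n,atz(T,x,z))
E
```

```text
tip [ 0.4635 -0.0748  0.0584] [ 0.082  -0.3718] [-0.4048  0.082 ]
mouth [0.5699 0.1256 0.1618] [ 0.0132 -0.0557] [-0.0512  0.012 ]
plate [0.4719 0.1417 0.0117] [ 0.2088 -0.9486] [-0.9228  0.1647]
plate2 [0.5397 0.1543 0.1336] [ 0.1731 33.3659] [ 27.3302 -12.9062]
tray1 [ 0.6864 -0.1326 -0.0011] [-2.9035 17.8997] [18.2297 -7.4734]
tray2 [ 0.6294 -0.3236  0.0183] [ 0.3376 -0.9579] [-1.2485  0.2801]
stick [ 0.4625 -0.0746  0.058 ] [ 0.4074 -0.3208  0.058 ] [0.0551 0.2462 0.    ] 0.25230077896418124
stick side tip [ 0.4646 -0.0746  0.058 ] collar [ 0.4318 -0.2129  0.058 ]
plate [0.6613 0.1838 0.012 ] [0.4692 0.1422 0.012 ] [0.417  0.3631 0.012 ] 0.1965501701084245 0.22701661106403348
edge dir yaw 12.231133441176434 q-r -76.72103944141055
tray [ 0.6789 -0.2311  0.022 ] [array([ 0.7334, -0.1402,  0.022 ]), array([ 0.7425, -0.3134,  0.022 ]), array([ 0.6256, -0.3217,  0.022 ]), array([ 0.6139, -0.1491,  0.022 ])]
bottle [ 0.6433 -0.4353  0.05  ]
pot [ 0.4256 -0.4153  0.04  ]
box [0.7452 0.1262 0.035 ]
```

The crops confirm the white rest with the dipstick (tip (316,209.5), grip end (406,229)), the tube mouth at top (236.5,163) and side (321,130), and the large tray. I'll set out towards the rest.

apply_moves --steps '[{"translation": [0.04,-0.1,0.05],"rotation": [0,0,-0.09]},{"translation": [0.08,-0.2,0.1],"rotation": [0,0,-0.18]},{"translation": [0.12,-0.3,0.15],"rotation": [0,0,-0.27]},{"translation": [0.16,-0.4,0.2],"rotation": [0,0,-0.36]},{"translation": [0.2,-0.5,0.25],"rotation": [0,0,-0.45]},{"translation": [0.24,-0.6,0.3],"rotation": [0,0,-0.54]},{"translation": [0.28,-0.7,0.35],"rotation": [0,0,-0.63]},{"translation": [0.32,-0.8,0.4],"rotation": [0,0,-0.72]},{"translation": [0.36,-0.9,0.45],"rotation": [0,0,-0.81]},{"translation": [0.4,-1,0.5],"rotation": [0,0,-0.9]}]' --jaw -1 --newtons 45

```text
t: 0.98
eef_pos: [0.3504, 0.3754, 0.3521]
ee_rot: [3.141, 0.0, -0.853]
force: [0.4, 0.7, -0.2]
width: 0.0879
gripper_force: 0.0
```

apply_moves --steps '[{"translation": [0.04,-0.1,0],"rotation": [0,0,-0.09]},{"translation": [0.08,-0.2,0],"rotation": [0,0,-0.18]},{"translation": [0.12,-0.3,0],"rotation": [0,0,-0.27]},{"translation": [0.16,-0.4,0],"rotation": [0,0,-0.36]},{"translation": [0.2,-0.5,0],"rotation": [0,0,-0.45]},{"translation": [0.24,-0.6,0],"rotation": [0,0,-0.54]},{"translation": [0.28,-0.7,0],"rotation": [0,0,-0.63]},{"translation": [0.32,-0.8,0],"rotation": [0,0,-0.72]},{"translation": [0.36,-0.9,0],"rotation": [0,0,-0.81]},{"translation": [0.4,-1,0],"rotation": [0,0,-0.9]}]'

```text
t: 1.82
eef_pos: [0.4503, 0.1255, 0.3516]
ee_rot: [-3.142, 0.0, -1.324]
force: [0.5, -0.1, -0.3]
width: 0.0878
gripper_force: 0.0
```

apply_moves --steps '[{"translation": [0,-0.1,0],"rotation": [0,0,-0.09]},{"translation": [0,-0.2,0],"rotation": [0,0,-0.18]},{"translation": [0,-0.3,0],"rotation": [0,0,-0.27]},{"translation": [0,-0.4,0],"rotation": [0,0,-0.36]},{"translation": [0,-0.5,0],"rotation": [0,0,-0.45]},{"translation": [0,-0.6,0],"rotation": [0,0,-0.54]},{"translation": [0,-0.7,0],"rotation": [0,0,-0.63]},{"translation": [0,-0.8,0],"rotation": [0,0,-0.72]},{"translation": [0,-0.9,0],"rotation": [0,0,-0.81]},{"translation": [0,-1,0],"rotation": [0,0,-0.9]}]'

```text
t: 2.65
eef_pos: [0.4498, -0.1243, 0.3515]
ee_rot: [-3.142, 0.0, -1.796]
force: [0.5, -0.3, 0.2]
width: 0.0879
gripper_force: 0.0
```

apply_moves --steps '[{"translation": [-0.011,-0.052,-0.08],"rotation": [0.05,-0.011,0]},{"translation": [-0.022,-0.104,-0.16],"rotation": [0.1,-0.022,0]},{"translation": [-0.033,-0.156,-0.24],"rotation": [0.15,-0.033,0]},{"translation": [-0.044,-0.208,-0.32],"rotation": [0.2,-0.044,0]},{"translation": [-0.055,-0.26,-0.4],"rotation": [0.25,-0.055,0]},{"translation": [-0.066,-0.312,-0.48],"rotation": [0.3,-0.066,0]},{"translation": [-0.077,-0.364,-0.56],"rotation": [0.35,-0.077,0]},{"translation": [-0.088,-0.416,-0.64],"rotation": [0.4,-0.088,0]},{"translation": [-0.1,-0.468,-0.72],"rotation": [0.45,-0.1,0]},{"translation": [-0.11,-0.52,-0.8],"rotation": [0.49,-0.11,0]}]'

```text
t: 3.48
eef_pos: [0.4224, -0.2538, 0.1506]
ee_rot: [3.141, 0.264, -1.794]
force: [0.9, -0.7, -0.1]
width: 0.0876
gripper_force: 0.0
```

```bash
python3 - <<'E'
from h import *
s=get_state();print(s['eef_pos'],s['ee_rot'],s['q']);c=camera_model('wrist');print(c)
i=grab_frame('wrist');cv2.imwrite('pics/w1.png',i)
f=np.array([np.cos(np.radians(77.4)),np.sin(np.radians(77.4)),0]);tip=np.array([.4625,-.0746,.058])
for x in(-113,-50,-8,0,100,140):print(x,proj(c,tip+f*(x-140)/1000))
E
```

```text
[ 0.42237192 -0.25376901  0.15057834] [ 3.14139076  0.26439811 -1.79387171] [-0.36571471  0.20150278 -0.30412856 -0.29132742 -1.1209217   0.27741777]
{'fx': 316.43916613676964, 'fy': 316.43916613676964, 'cx': 322.3255914390465, 'cy': 201.35823601393926, 'xyz': array([ 0.39735086, -0.36487529,  0.28362576]), 'rotation': array([ 2.59151365e+00, -1.12753044e-03,  2.91853699e+00])}
-113 [321.77808308  83.92238705]
-50 [322.10283439 167.86290658]
-8 [322.2754021  212.46757281]
0 [322.30514426 220.15521601]
100 [322.61272294 299.65701938]
140 [322.70987002 324.7672374 ]
```

View pics/w1.png

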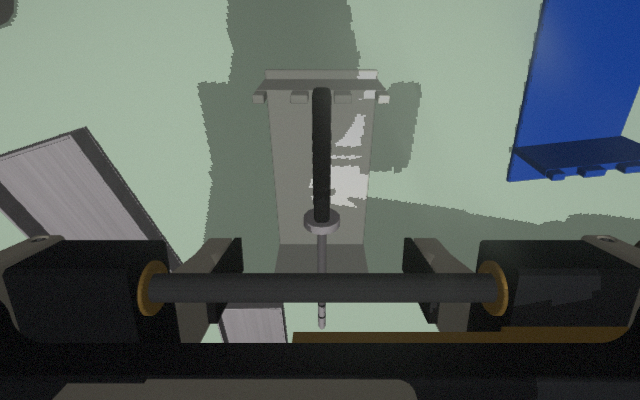

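The wrist view shows the stick centred in column 322: grip end at (322,87), collar at (322,220), tip at (322,328). This agrees with the prediction, so I'll descend and grip.

apply_moves --steps '[{"translation": [0,0,-0.06],"rotation": [0,0,0]},{"translation": [0,0,-0.12],"rotation": [0,0,0]},{"translation": [0,0,-0.18],"rotation": [0,0,0]},{"translation": [0,0,-0.24],"rotation": [0,0,0]},{"translation": [0,0,-0.3],"rotation": [0,0,0]},{"translation": [0,0,-0.35],"rotation": [0,0,0]},{"translation": [0,0,-0.39],"rotation": [0,0,0]},{"translation": [0,0,-0.42],"rotation": [0,0,0]},{"translation": [0,0,-0.443],"rotation": [0,0,0]},{"translation": [0,0,-0.443],"rotation": [0,0,0]}]'

```text
t: 4.37
eef_pos: [0.4223, -0.2528, 0.0399]
ee_rot: [3.139, 0.263, -1.794]
force: [-0.5, -0.2, -0.3]
width: 0.0874
gripper_force: 0.0
```

apply_moves --steps '[{"translation": [0,0,0],"rotation": [0,0,0]},{"translation": [0,0,0],"rotation": [0,0,0]},{"translation": [0,0,0],"rotation": [0,0,0]},{"translation": [0,0,0],"rotation": [0,0,0]},{"translation": [0,0,0],"rotation": [0,0,0]},{"translation": [0,0,0],"rotation": [0,0,0]},{"translation": [0,0,0],"rotation": [0,0,0]},{"translation": [0,0,0],"rotation": [0,0,0]},{"translation": [0,0,0],"rotation": [0,0,0]},{"translation": [0,0,0],"rotation": [0,0,0]}]' --jaw 1 --newtons 45

```text
t: 5.2
eef_pos: [0.4227, -0.2531, 0.0408]
ee_rot: [3.141, 0.263, -1.794]
force: [0.7, -0.6, -0.4]
width: 0.0267
gripper_force: 0.0
```

apply_moves --steps '[{"translation": [0,0,0],"rotation": [0,0,0]},{"translation": [0,0,0],"rotation": [0,0,0]},{"translation": [0,0,0],"rotation": [0,0,0]},{"translation": [0,0,0],"rotation": [0,0,0]},{"translation": [0,0,0],"rotation": [0,0,0]},{"translation": [0,0,0.03],"rotation": [0,0,0]},{"translation": [0,0,0.08],"rotation": [0,0,0]},{"translation": [0,0,0.14],"rotation": [0,0,0]},{"translation": [0,0,0.2],"rotation": [0,0,0]},{"translation": [0,0,0.26],"rotation": [0,0,0]}]'

```text
t: 6.03
eef_pos: [0.4228, -0.2533, 0.1076]
ee_rot: [-3.142, 0.263, -1.793]
force: [0.4, -0.4, -2.2]
width: 0.0128
gripper_force: 45.0
```

apply_moves --steps '[{"translation": [0,0,0.08],"rotation": [0,0,0]},{"translation": [0,0,0.16],"rotation": [0,0,0]},{"translation": [0,0,0.24],"rotation": [0,0,0]},{"translation": [0,0,0.32],"rotation": [0,0,0]},{"translation": [0,0,0.4],"rotation": [0,0,0]},{"translation": [0,0,0.48],"rotation": [0,0,0]},{"translation": [0,0,0.56],"rotation": [0,0,0]},{"translation": [0,0,0.6],"rotation": [0,0,0]},{"translation": [0,0,0.62],"rotation": [0,0,0]},{"translation": [0,0,0.62],"rotation": [0,0,0]}]'

```text
t: 6.87
eef_pos: [0.4229, -0.2532, 0.262]
ee_rot: [-3.14, 0.263, -1.793]
force: [0.2, 0.4, -2.3]
width: 0.0126
gripper_force: 45.0
```

```bash
python3 - <<'E'
from h import *
s=get_state();print(s['eef_pos'],s['ee_rot'],s['width'],s['gripper_force'])
c=camera_model('wrist');i=grab_frame('wrist');cv2.imwrite('pics/w2.png',i)
Rt=R.from_euler('xyz',s['ee_rot']).as_matrix();g=s['eef_pos']-Rt[:,2]*hold_point_z
a=np.radians(15.07)
d=-(Rt[:,0]*np.cos(a))+Rt[:,2]*np.sin(a); print(g,d)
for x in(-113,-50,-8,0,100,140):print(x,proj(c,g+d*(x+50)/1000))
k=i[60:380,240:410];k=cv2.resize(k,None,fx=1.8,fy=1.8,interpolation=2)
S=grab_frame('side');cv2.imwrite('pics/s2full.png',S)
cs=camera_model('side');p=proj(cs,g);print('side',[proj(cs,g+d*(x+50)/1000) for x in(-113,0,140)])
x0,y0=int(p[0])-60,max(0,int(p[1])-100);S=cv2.resize(S[y0:y0+144,x0:x0+120],None,fx=4,fy=4,interpolation=2)
print(x0,y0);cv2.imwrite('pics/w2c.png',np.hstack([k,S[:576] if S.shape[0]>=576 else cv2.copyMakeBorder(S,0,576-S.shape[0],0,0,0)]))
E
```

```text
[ 0.42291772 -0.25321952  0.26203451] [-3.13995209  0.26256918 -1.79307974] 0.012618225194315994 44.99479651451111
[ 0.42181186 -0.25797243  0.28019014] [ 2.20873432e-01  9.75302375e-01 -4.51601201e-04]
-113 [322.39359341 147.12096772]
-50 [322.38292578 268.41929905]
-8 [322.37801668 324.23920746]
0 [322.37721634 333.33960226]
100 [322.36962916 419.61112809]
140 [322.36746671 444.19973155]
side [array([329.59219583, 239.52508538]), array([319.1992771 , 193.51530277]), array([308.89388461, 147.89300156])]
263 112
```

View pics/w2c.png

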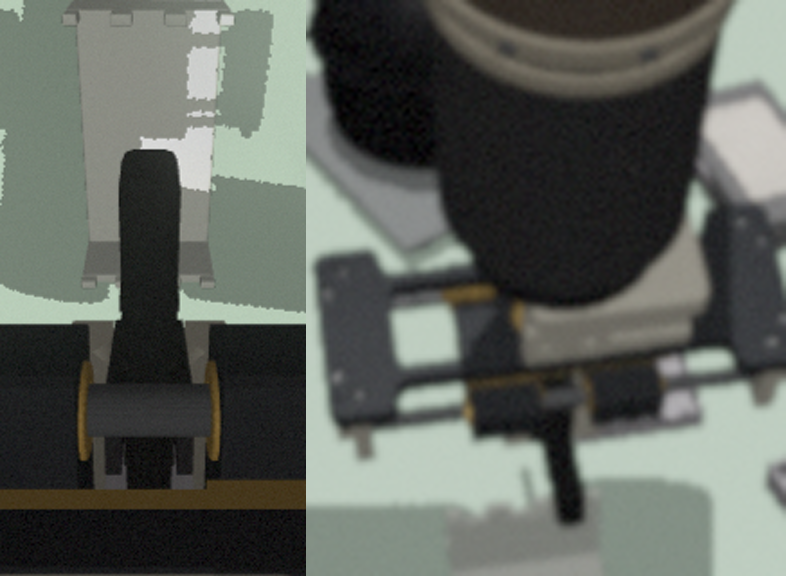

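apply_moves --steps '[{"translation": [0.04,0.04,0.014],"rotation": [0,0,0.084]},{"translation": [0.08,0.08,0.028],"rotation": [0,0,0.168]},{"translation": [0.12,0.12,0.042],"rotation": [0,0,0.252]},{"translation": [0.16,0.16,0.056],"rotation": [0,0,0.336]},{"translation": [0.2,0.2,0.07],"rotation": [0,0,0.42]},{"translation": [0.24,0.24,0.084],"rotation": [0,0,0.504]},{"translation": [0.28,0.28,0.098],"rotation": [0,0,0.588]},{"translation": [0.32,0.32,0.112],"rotation": [0,0,0.672]},{"translation": [0.36,0.36,0.126],"rotation": [0,0,0.756]},{"translation": [0.4,0.4,0.14],"rotation": [0,0,0.843]}]'

```text
t: 7.8
eef_pos: [0.5236, -0.1521, 0.2959]
ee_rot: [3.141, 0.263, -1.348]
force: [-0.6, 0.4, -1.3]
width: 0.0126
gripper_force: 45.0
```

apply_moves --steps '[{"translation": [0.017,0.024,0],"rotation": [-0.073,-0.016,0]},{"translation": [0.033,0.047,0],"rotation": [-0.146,-0.032,0]},{"translation": [0.05,0.071,0],"rotation": [-0.22,-0.049,0]},{"translation": [0.066,0.094,0],"rotation": [-0.293,-0.065,0]},{"translation": [0.083,0.118,0],"rotation": [-0.366,-0.081,0]},{"translation": [0.1,0.142,0],"rotation": [-0.439,-0.097,0]},{"translation": [0.116,0.165,0],"rotation": [-0.512,-0.113,0]},{"translation": [0.133,0.189,0],"rotation": [-0.586,-0.13,0]},{"translation": [0.149,0.212,0],"rotation": [-0.659,-0.146,0]},{"translation": [0.166,0.236,0],"rotation": [-0.732,-0.162,0]}]'

```text
t: 8.63
eef_pos: [0.565, -0.0929, 0.2962]
ee_rot: [3.141, -0.131, -1.35]
force: [0.8, -0.5, -1.9]
width: 0.0127
gripper_force: 45.0
```

apply_moves --steps '[{"translation": [0.017,0.024,0],"rotation": [-0.073,-0.016,0]},{"translation": [0.033,0.047,0],"rotation": [-0.146,-0.032,0]},{"translation": [0.05,0.071,0],"rotation": [-0.22,-0.049,0]},{"translation": [0.066,0.094,0],"rotation": [-0.293,-0.065,0]},{"translation": [0.083,0.118,0],"rotation": [-0.366,-0.081,0]},{"translation": [0.1,0.142,0],"rotation": [-0.439,-0.097,0]},{"translation": [0.116,0.165,0],"rotation": [-0.512,-0.113,0]},{"translation": [0.133,0.189,0],"rotation": [-0.586,-0.13,0]},{"translation": [0.149,0.212,0],"rotation": [-0.659,-0.146,0]},{"translation": [0.166,0.236,0],"rotation": [-0.732,-0.162,0]}]'

```text
t: 9.47
eef_pos: [0.6064, -0.0338, 0.2961]
ee_rot: [3.14, -0.524, -1.35]
force: [1.2, -0.1, -2.0]
width: 0.0128
gripper_force: 45.0
```

```bash
cat >>h.py <<'E'
def stick(s):
    Rt=R.from_euler('xyz',s['ee_rot']).as_matrix();g=s['eef_pos']-Rt[:,2]*hold_point_z
    a=np.radians(15.07);return g,-(Rt[:,0]*np.cos(a))+Rt[:,2]*np.sin(a)
E
python3 - <<'E'
from h import *
np.set_printoptions(precision=4,suppress=True)
s=get_state();g,d=stick(s);print(s['eef_pos'],s['q'],g,d,'tip',g+.19*d)
out=[]
for n in('top','side'):
    c=camera_model(n);i=grab_frame(n);t=g+.19*d;p=proj(c,t).astype(int)
    x0,y0=p[0]-48,p[1]-50;print(n,x0,y0,'tip',proj(c,t),'coll',proj(c,g+.05*d),'mouth',proj(c,[.570,.1256,.157]))
    k=cv2.resize(i[y0:y0+100,x0:x0+96],None,fx=4.1,fy=4.1,interpolation=2);out.append((255*(k/255.)**.6).astype('uint8'))
cv2.imwrite('pics/a3.png',np.hstack(out))
E
```

```text
[ 0.6064 -0.0338  0.2961] [ 0.5486  0.1966 -0.3644  0.5238 -1.2417 -0.5596] [ 0.6043 -0.0246  0.3124] [-0.1548  0.6888 -0.7083] tip [0.5749 0.1063 0.1778]
top 195 109 tip [243.1694 159.5281] coll [278.9092 139.8507] mouth [236.8925 163.3187]
side 277 78 tip [325.3027 128.7029] coll [349.0179 114.7029] mouth [321.0193 131.4428]
```

View pics/a3.png

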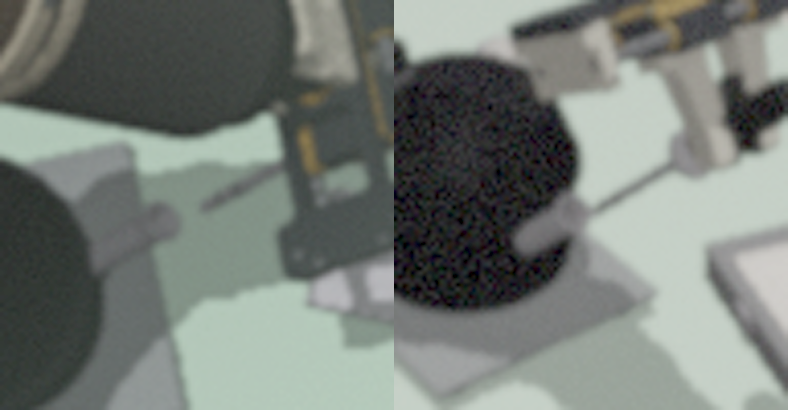

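The top crop shows the tip at about (243.8,160.2) and the mouth at (237,162.7). The side crop shows the tip at about (324.3,130.2) and the mouth at (321.1,130), so the rod's line passes slightly low. I'll take a sharper, averaged look.

```bash
python3 - <<'E'
from h import *
np.set_printoptions(precision=2,suppress=True)
s=get_state();g,d=stick(s);out=[]
for n,x0,y0 in(('top',222,143),('side',300,110)):
    i=np.mean([grab_frame(n).astype(float) for _ in range(8)],0)
    w,h,k=44,40,9
    q=cv2.resize(i[y0:y0+h,x0:x0+w],None,fx=k,fy=k,interpolation=2)
    q=np.clip((q-q.min())/(np.percentile(q,97)-q.min()),0,1)**.7*255
    q=q.astype('uint8').copy()
    for v in range(0,w,4): cv2.putText(q,str(x0+v),(int((v+.5)*k)-8,9),0,.3,(0,0,255),1);cv2.line(q,(int((v+.5)*k),10),(int((v+.5)*k),14),(0,0,255),1)
    for v in range(0,h,4): cv2.putText(q,str(y0+v),(0,int((v+.5)*k)+3),0,.3,(0,0,255),1)
    out.append(q);c=camera_model(n);print(n,[proj(c,g+x*d) for x in(.19,.14,.09)])
cv2.imwrite('pics/a4.png',np.hstack(out))
E
```

```text
top [array([243.04, 159.84]), array([254.94, 153.23]), array([267.73, 146.13])]
side [array([325.06, 129.03]), array([332.89, 124.42]), array([341.43, 119.39])]
```

View pics/a4.png

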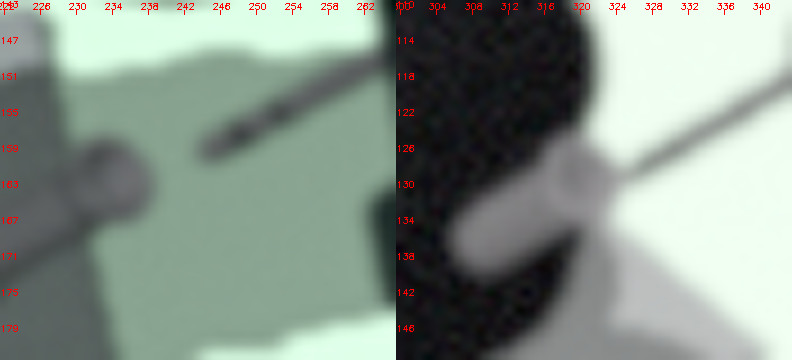

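```bash
python3 - <<'E'
from h import *
np.set_printoptions(precision=4,suppress=True)
T=camera_model('top');S=camera_model('side')
for t,s in(((234.05,162.6),(319.9,128.4)),((234.6,162.6),(320,128.8))):
    X=tri([(T,t),(S,s)]);print(X,proj(T,X)-t,proj(S,X)-s, atz(T,t,.157),atz(S,s,.157))
# rim outlines for candidate centres
u=np.array([.2164,-.9763,0]);z=(u+[0,0,1])/2**.5;a=np.cross([0,0,1],u);b=np.cross(z,a)
ph=np.linspace(0,2*np.pi,73)
im=cv2.imread('pics/a4.png');im=cv2.resize(im,None,fx=1,fy=1)
for M,col in(((.570,.1256,.157),(0,0,255)),((.5715,.1325,.157),(0,255,0)),((.573,.132,.162),(255,0,0))):
  for C,x0,y0,o in((T,222,143,0),(S,300,110,396)):
    P=[proj(C,np.array(M)+.0135*(np.cos(p)*a+np.sin(p)*b)) for p in ph]
    P=np.array([[o+(q[0]-x0+.5)*9,(q[1]-y0+.5)*9] for q in P]).astype(int);cv2.polylines(im,[P],True,col,1)
cv2.imwrite('pics/a5.png',im)
E
```

```text
[0.5698 0.1316 0.1633] [-0.0534  0.2274] [ 0.2077 -0.049 ] [0.5719 0.1328 0.157 ] [0.5724 0.1397 0.157 ]
[0.5698 0.1304 0.1629] [-0.0673  0.2871] [ 0.2625 -0.0621] [0.5719 0.1314 0.157 ] [0.5719 0.1379 0.157 ]
```

View pics/a5.png

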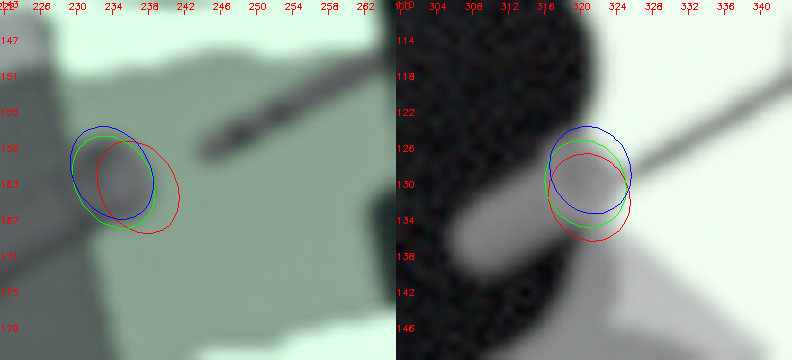

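The overlay shows the green rim (mouth near (0.5715,0.1325,0.157)) fitting the top view, while the side view puts it slightly higher. I take (0.571,0.132,0.158), shift onto that axis and begin to enter.

apply_moves --steps '[{"translation": [0.002,0.007,0.006],"rotation": [0,0,0]},{"translation": [0.004,0.014,0.012],"rotation": [0,0,0]},{"translation": [0.001,0.028,-0.002],"rotation": [0,0,0]},{"translation": [-0.002,0.042,-0.016],"rotation": [0,0,0]},{"translation": [-0.005,0.055,-0.031],"rotation": [0,0,0]},{"translation": [-0.008,0.069,-0.045],"rotation": [0,0,0]},{"translation": [-0.012,0.083,-0.059],"rotation": [0,0,0]},{"translation": [-0.015,0.097,-0.073],"rotation": [0,0,0]},{"translation": [-0.018,0.11,-0.087],"rotation": [0,0,0]},{"translation": [-0.021,0.124,-0.101],"rotation": [0,0,0]}]'

```text
t: 11.2
eef_pos: [0.6004, -0.0038, 0.2701]
ee_rot: [3.14, -0.522, -1.352]
force: [-0.1, -0.1, -1.5]
width: 0.0131
gripper_force: 45.0
```

```bash
python3 - <<'E'
from h import *
s=get_state();g,d=stick(s);M=np.array([.571,.132,.158]);z=np.array([.153,-.69,.707])
r=g+.19*d-M;print(s['force'],s['moment'],'tip',g+.19*d,'along',r@z,'perp',r-z*(r@z))
E
```

```text
[-0.09604813 -0.11084751 -1.46374494] [ 1.91969295  0.37644924 -0.0264414 ] tip [0.56912856 0.13654876 0.15211489] along -0.007585747517811224 perp [-0.00071082 -0.0006854  -0.00052198]
```

apply_moves --steps '[{"translation": [-0.002,0.008,-0.008],"rotation": [0,0,0]},{"translation": [-0.004,0.016,-0.017],"rotation": [0,0,0]},{"translation": [-0.006,0.025,-0.025],"rotation": [0,0,0]},{"translation": [-0.007,0.033,-0.034],"rotation": [0,0,0]},{"translation": [-0.009,0.041,-0.042],"rotation": [0,0,0]},{"translation": [-0.011,0.05,-0.051],"rotation": [0,0,0]},{"translation": [-0.013,0.058,-0.059],"rotation": [0,0,0]},{"translation": [-0.015,0.066,-0.068],"rotation": [0,0,0]},{"translation": [-0.016,0.074,-0.076],"rotation": [0,0,0]},{"translation": [-0.018,0.083,-0.085],"rotation": [0,0,0]}]'

```text
t: 12.03
eef_pos: [0.596, 0.0168, 0.2491]
ee_rot: [3.141, -0.522, -1.352]
force: [0.7, -0.1, -0.9]
width: 0.0126
gripper_force: 45.0
```

apply_moves --steps '[{"translation": [-0.003,0.014,-0.014],"rotation": [0,0,0]},{"translation": [-0.006,0.028,-0.028],"rotation": [0,0,0]},{"translation": [-0.009,0.041,-0.042],"rotation": [0,0,0]},{"translation": [-0.012,0.055,-0.057],"rotation": [0,0,0]},{"translation": [-0.015,0.069,-0.071],"rotation": [0,0,0]},{"translation": [-0.018,0.083,-0.085],"rotation": [0,0,0]},{"translation": [-0.022,0.096,-0.099],"rotation": [0,0,0]},{"translation": [-0.025,0.11,-0.113],"rotation": [0,0,0]},{"translation": [-0.028,0.124,-0.127],"rotation": [0,0,0]},{"translation": [-0.031,0.138,-0.142],"rotation": [0,0,0]}]'

```text
t: 12.87
eef_pos: [0.5882, 0.0515, 0.2135]
ee_rot: [3.141, -0.522, -1.352]
force: [-0.7, -0.1, -0.5]
width: 0.0129
gripper_force: 45.0
```

```bash
python3 - <<'E'
from h import *
s=get_state();g,d=stick(s);M=np.array([.571,.132,.158]);z=np.array([.153,-.69,.707])
r=g+.05*d-M;print(s['force'],s['moment'],'d',d,'collar along',r@z,'perp',r-z*(r@z))
E
```

```text
[-0.6693774  -0.08301205 -0.52289553] [ 1.87795395  0.42096718 -0.03666439] d [-0.15371753  0.69038314 -0.70692436] collar along 0.05232206112239624 perp [-0.00050457 -0.00072474 -0.00055061]
```

apply_moves --steps '[{"translation": [-0.003,0.012,-0.012],"rotation": [0,0,0]},{"translation": [-0.005,0.023,-0.024],"rotation": [0,0,0]},{"translation": [-0.008,0.035,-0.036],"rotation": [0,0,0]},{"translation": [-0.011,0.047,-0.048],"rotation": [0,0,0]},{"translation": [-0.013,0.059,-0.06],"rotation": [0,0,0]},{"translation": [-0.016,0.07,-0.072],"rotation": [0,0,0]},{"translation": [-0.019,0.082,-0.084],"rotation": [0,0,0]},{"translation": [-0.021,0.094,-0.096],"rotation": [0,0,0]},{"translation": [-0.024,0.105,-0.108],"rotation": [0,0,0]},{"translation": [-0.026,0.115,-0.118],"rotation": [0,0,0]}]'

```text
t: 13.7
eef_pos: [0.5817, 0.0801, 0.1839]
ee_rot: [3.14, -0.522, -1.352]
force: [0.1, -1.7, -1.6]
width: 0.0126
gripper_force: 45.0
```

apply_moves --steps '[{"translation": [-0.0003,0.0014,-0.0014],"rotation": [0,0,0]},{"translation": [-0.0006,0.0028,-0.0028],"rotation": [0,0,0]},{"translation": [-0.0009,0.0041,-0.0042],"rotation": [0,0,0]},{"translation": [-0.0012,0.0055,-0.0057],"rotation": [0,0,0]},{"translation": [-0.0015,0.0069,-0.0071],"rotation": [0,0,0]},{"translation": [-0.0018,0.0083,-0.0085],"rotation": [0,0,0]},{"translation": [-0.0022,0.0096,-0.0099],"rotation": [0,0,0]},{"translation": [-0.0025,0.011,-0.0113],"rotation": [0,0,0]},{"translation": [-0.0028,0.0124,-0.0127],"rotation": [0,0,0]},{"translation": [-0.0031,0.0138,-0.0142],"rotation": [0,0,0]}]'

```text
t: 14.53
eef_pos: [0.581, 0.0833, 0.1808]
ee_rot: [3.141, -0.522, -1.352]
force: [-0.5, -0.2, -1.1]
width: 0.0131
gripper_force: 45.0
```

apply_moves --steps '[{"translation": [-0.0003,0.0014,-0.0014],"rotation": [0,0,0]},{"translation": [-0.0006,0.0028,-0.0028],"rotation": [0,0,0]},{"translation": [-0.0009,0.0041,-0.0042],"rotation": [0,0,0]},{"translation": [-0.0012,0.0055,-0.0057],"rotation": [0,0,0]},{"translation": [-0.0015,0.0069,-0.0071],"rotation": [0,0,0]},{"translation": [-0.0018,0.0083,-0.0085],"rotation": [0,0,0]},{"translation": [-0.0022,0.0096,-0.0099],"rotation": [0,0,0]},{"translation": [-0.0025,0.011,-0.0113],"rotation": [0,0,0]},{"translation": [-0.0028,0.0124,-0.0127],"rotation": [0,0,0]},{"translation": [-0.0031,0.0138,-0.0142],"rotation": [0,0,0]}]'

```text
t: 15.37
eef_pos: [0.5802, 0.0868, 0.1772]
ee_rot: [3.14, -0.522, -1.352]
force: [0.2, 1.1, -1.6]
width: 0.013
gripper_force: 45.0
```

apply_moves --steps '[{"translation": [-0.0002,0.0008,-0.0008],"rotation": [0,0,0]},{"translation": [-0.0004,0.0017,-0.0017],"rotation": [0,0,0]},{"translation": [-0.0006,0.0025,-0.0026],"rotation": [0,0,0]},{"translation": [-0.0007,0.0033,-0.0034],"rotation": [0,0,0]},{"translation": [-0.0009,0.0041,-0.0042],"rotation": [0,0,0]},{"translation": [-0.0011,0.005,-0.0051],"rotation": [0,0,0]},{"translation": [-0.0013,0.0058,-0.006],"rotation": [0,0,0]},{"translation": [-0.0015,0.0066,-0.0068],"rotation": [0,0,0]},{"translation": [-0.0017,0.0075,-0.0077],"rotation": [0,0,0]},{"translation": [-0.0019,0.0083,-0.0085],"rotation": [0,0,0]}]'

```text
t: 16.2
eef_pos: [0.5799, 0.0882, 0.1758]
ee_rot: [3.141, -0.524, -1.352]
force: [2.3, -5.2, 5.4]
width: 0.0129
gripper_force: 45.0
```

apply_moves --steps '[{"translation": [-0.0002,0.0008,-0.0008],"rotation": [0,0,0]},{"translation": [-0.0004,0.0017,-0.0017],"rotation": [0,0,0]},{"translation": [-0.0006,0.0025,-0.0026],"rotation": [0,0,0]},{"translation": [-0.0007,0.0033,-0.0034],"rotation": [0,0,0]},{"translation": [-0.0007,0.0033,-0.0034],"rotation": [0,0,0]},{"translation": [-0.0007,0.0033,-0.0034],"rotation": [0,0,0]},{"translation": [-0.0007,0.0033,-0.0034],"rotation": [0,0,0]},{"translation": [-0.0007,0.0033,-0.0034],"rotation": [0,0,0]},{"translation": [-0.0007,0.0033,-0.0034],"rotation": [0,0,0]},{"translation": [-0.0007,0.0033,-0.0034],"rotation": [0,0,0]}]'

```text
t: 17.03
eef_pos: [0.5799, 0.0882, 0.1758]
ee_rot: [3.141, -0.525, -1.353]
force: [2.1, -8.9, 8.1]
width: 0.0127
gripper_force: 45.0
```

```bash
python3 - <<'E'
from h import *
np.set_printoptions(precision=4,suppress=True)
s=get_state();g,d=stick(s);M=np.array([.571,.132,.158]);z=np.array([.153,-.69,.707])
r=g+.05*d-M;print(s['force'],s['moment'],'F along',(s['force']+[0,0,1.5])@z,'d',d,'collar along',r@z,'perp',r-z*(r@z))
Rt=R.from_euler('xyz',s['ee_rot']).as_matrix();print('moment tool',Rt.T@s['moment'],'f tool',Rt.T@s['force'])
out=[]
for n,dx,dy in(('top',24,20),('side',24,20)):
    c=camera_model(n);p=proj(c,M).astype(int);x0,y0=p[0]-24,p[1]-28
    i=np.mean([grab_frame(n).astype(float) for _ in range(4)],0)
    q=cv2.resize(i[y0:y0+48,x0:x0+44],None,fx=9,fy=9,interpolation=2)
    q=np.clip((q-q.min())/(np.percentile(q,97)-q.min()),0,1)**.7*255;out.append(q.astype('uint8'));print(n,x0,y0)
cv2.imwrite('pics/a6.png',np.hstack(out))
E
```

```text
[ 2.1032 -8.8531  8.0779] [-2.2115 -0.5917  0.1619] F along 13.201996643900241 d [-0.1526  0.6887 -0.7088] collar along -0.0009612062215830937 perp [-0.0006 -0.0008 -0.0007]
moment tool [ 0.1676  2.2872 -0.0882] f tool [11.9214 -0.1386 -2.4317]
top 210 134
side 296 101
```

View pics/a6.png

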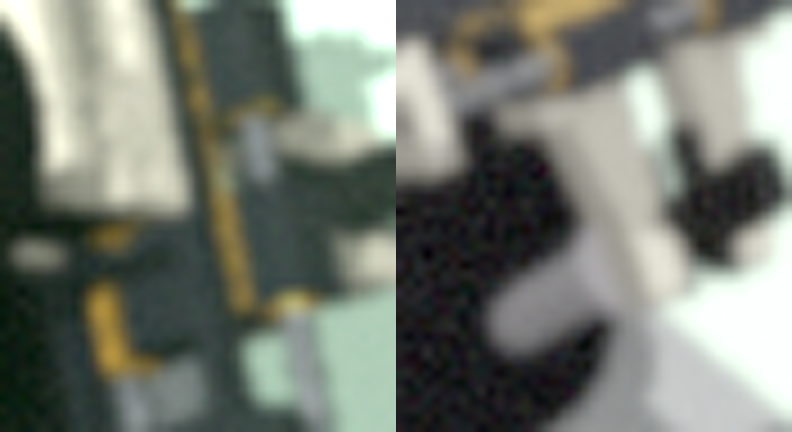

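The side crop shows the collar down on the mouth at about (580,265) in the crop. The force along the axis is 13 N with no further travel. I'll press a little harder to seat it all round, and dwell.

apply_moves --steps '[{"translation": [-0.0003,0.0014,-0.0014],"rotation": [0,0,0]},{"translation": [-0.0006,0.0028,-0.0028],"rotation": [0,0,0]},{"translation": [-0.0009,0.0041,-0.0042],"rotation": [0,0,0]},{"translation": [-0.0012,0.0055,-0.0057],"rotation": [0,0,0]},{"translation": [-0.0015,0.0069,-0.0071],"rotation": [0,0,0]},{"translation": [-0.0015,0.0069,-0.0071],"rotation": [0,0,0]},{"translation": [-0.0015,0.0069,-0.0071],"rotation": [0,0,0]},{"translation": [-0.0015,0.0069,-0.0071],"rotation": [0,0,0]},{"translation": [-0.0015,0.0069,-0.0071],"rotation": [0,0,0]},{"translation": [-0.0015,0.0069,-0.0071],"rotation": [0,0,0]}]'

```text
t: 18.27
eef_pos: [0.5798, 0.0883, 0.1758]
ee_rot: [3.141, -0.528, -1.354]
force: [4.5, -15.1, 16.5]
width: 0.0126
gripper_force: 45.0
```

apply_moves --steps '[{"translation": [0,0,0],"rotation": [0,0,0]},{"translation": [0,0,0],"rotation": [0,0,0]},{"translation": [0,0,0],"rotation": [0,0,0]},{"translation": [0,0,0],"rotation": [0,0,0]},{"translation": [0,0,0],"rotation": [0,0,0]},{"translation": [0,0,0],"rotation": [0,0,0]},{"translation": [0,0,0],"rotation": [0,0,0]},{"translation": [0,0,0],"rotation": [0,0,0]},{"translation": [0,0,0],"rotation": [0,0,0]},{"translation": [0,0,0],"rotation": [0,0,0]}]'

```text
t: 19.1
eef_pos: [0.5798, 0.0883, 0.1758]
ee_rot: [3.141, -0.528, -1.354]
force: [4.1, -15.6, 17.2]
width: 0.0124
gripper_force: 45.0
```

```bash
python3 - <<'E'
from h import *
np.set_printoptions(precision=4,suppress=True)
s=get_state();g,d=stick(s);z=np.array([.153,-.69,.707]);M=np.array([.571,.132,.158]);r=g+.05*d-M
Rt=R.from_euler('xyz',s['ee_rot']).as_matrix();print('moment tool',Rt.T@s['moment'],'f tool',Rt.T@s['force'],r@z,r-z*(r@z),d)
E
```

```text
moment tool [ 0.2302  5.881  -0.0572] f tool [22.586  -0.6414 -6.7725] -0.001121462295024806 [-0.0006 -0.0009 -0.0007] [-0.1514  0.6866 -0.7111]
```

Seated: 25 N along the axis, small side moments, and no movement over the dwell. Now I'll draw it out along the axis.

apply_moves --steps '[{"translation": [0.003,-0.012,0.012],"rotation": [0,0,0]},{"translation": [0.007,-0.033,0.034],"rotation": [0,0,0]},{"translation": [0.012,-0.055,0.057],"rotation": [0,0,0]},{"translation": [0.018,-0.083,0.085],"rotation": [0,0,0]},{"translation": [0.024,-0.11,0.113],"rotation": [0,0,0]},{"translation": [0.031,-0.138,0.141],"rotation": [0,0,0]},{"translation": [0.037,-0.166,0.17],"rotation": [0,0,0]},{"translation": [0.043,-0.193,0.198],"rotation": [0,0,0]},{"translation": [0.049,-0.221,0.226],"rotation": [0,0,0]},{"translation": [0.055,-0.248,0.255],"rotation": [0,0,0]}]'

```text
t: 19.93
eef_pos: [0.593, 0.0286, 0.237]
ee_rot: [3.14, -0.522, -1.352]
force: [0.6, 0.7, -1.4]
width: 0.0123
gripper_force: 45.0
```

apply_moves --steps '[{"translation": [0.007,-0.033,0.034],"rotation": [0,0,0]},{"translation": [0.015,-0.066,0.068],"rotation": [0,0,0]},{"translation": [0.022,-0.099,0.102],"rotation": [0,0,0]},{"translation": [0.029,-0.132,0.136],"rotation": [0,0,0]},{"translation": [0.037,-0.166,0.17],"rotation": [0,0,0]},{"translation": [0.044,-0.199,0.204],"rotation": [0,0,0]},{"translation": [0.051,-0.232,0.238],"rotation": [0,0,0]},{"translation": [0.059,-0.265,0.272],"rotation": [0,0,0]},{"translation": [0.066,-0.298,0.306],"rotation": [0,0,0]},{"translation": [0.073,-0.331,0.34],"rotation": [0,0,0]}]'

```text
t: 20.77
eef_pos: [0.6113, -0.0542, 0.322]
ee_rot: [3.14, -0.522, -1.352]
force: [0.3, -0.5, -1.2]
width: 0.0127
gripper_force: 45.0
```

```bash
python3 - <<'E'
from h import *
np.set_printoptions(precision=4,suppress=True)
s=get_state();g,d=stick(s);z=np.array([.153,-.69,.707]);M=np.array([.571,.132,.158]);r=g+.19*d-M
print(s['eef_pos'],s['ee_rot'],s['force'],'tip along',r@z,r-z*(r@z),'g',g,'d',d)
# target: level, yaw 30
yaw=np.radians(30);f=np.array([np.cos(yaw),np.sin(yaw),0]);a=np.radians(15.07)
tip=np.array([.70,-.21,.09]);gt=tip-.19*f
tz=f*np.sin(a)-np.array([0,0,np.cos(a)]);tx=-f*np.cos(a)-np.array([0,0,np.sin(a)]);Rg=np.column_stack([tx,np.cross(tz,tx),tz])
tcp=gt+tz*hold_point_z;R0=R.from_euler('xyz',s['ee_rot']).as_matrix()
print('level up axis',np.cross(d,[0,0,1]),'pitch',np.degrees(np.arcsin(-d[2])),'yaw',np.degrees(np.arctan2(d[1],d[0])),'target tcp',tcp,'delta',tcp-s['eef_pos'],'euler',R.from_matrix(Rg).as_euler('xyz'))
E
```

```text
[ 0.6113 -0.0542  0.322 ] [ 3.1404 -0.5221 -1.3521] [ 0.3425 -0.4554 -1.2467] tip along 0.06557741099100922 [-0.0009 -0.0006 -0.0003] g [ 0.6093 -0.045   0.3383] d [-0.1537  0.6904 -0.7069]
level up axis [ 0.6904  0.1537 -0.    ] pitch 44.985571358912594 yaw 102.55237488335179 target tcp [ 0.5397 -0.3026  0.0718] delta [-0.0717 -0.2484 -0.2502] euler [ 3.1416  0.263  -2.618 ]
```

apply_moves --steps '[{"translation": [-0.007,-0.05,0],"rotation": [0.073,0.016,0]},{"translation": [-0.014,-0.1,0],"rotation": [0.146,0.033,0]},{"translation": [-0.021,-0.15,0],"rotation": [0.22,0.049,0]},{"translation": [-0.028,-0.2,0],"rotation": [0.293,0.065,0]},{"translation": [-0.035,-0.25,0],"rotation": [0.366,0.081,0]},{"translation": [-0.042,-0.3,0],"rotation": [0.439,0.098,0]},{"translation": [-0.049,-0.35,0],"rotation": [0.512,0.114,0]},{"translation": [-0.056,-0.4,0],"rotation": [0.586,0.13,0]},{"translation": [-0.063,-0.45,0],"rotation": [0.659,0.147,0]},{"translation": [-0.07,-0.5,0],"rotation": [0.732,0.163,0]}]'

```text
t: 21.6
eef_pos: [0.5936, -0.1793, 0.3218]
ee_rot: [3.141, -0.128, -1.352]
force: [0.4, -0.0, -1.3]
width: 0.0128
gripper_force: 45.0
```

apply_moves --steps '[{"translation": [-0.007,-0.049,0],"rotation": [0.073,0.016,0]},{"translation": [-0.014,-0.098,0],"rotation": [0.146,0.033,0]},{"translation": [-0.021,-0.147,0],"rotation": [0.22,0.049,0]},{"translation": [-0.028,-0.196,0],"rotation": [0.293,0.065,0]},{"translation": [-0.035,-0.245,0],"rotation": [0.366,0.081,0]},{"translation": [-0.042,-0.294,0],"rotation": [0.439,0.098,0]},{"translation": [-0.049,-0.343,0],"rotation": [0.512,0.114,0]},{"translation": [-0.056,-0.392,0],"rotation": [0.586,0.13,0]},{"translation": [-0.063,-0.441,0],"rotation": [0.659,0.147,0]},{"translation": [-0.07,-0.49,0],"rotation": [0.732,0.163,0]}]'

```text
t: 22.43
eef_pos: [0.5759, -0.3021, 0.3216]
ee_rot: [3.141, 0.265, -1.351]
force: [0.4, -0.3, -1.4]
width: 0.0129
gripper_force: 45.0
```

apply_moves --steps '[{"translation": [-0.015,0,0],"rotation": [0,0,-0.1]},{"translation": [-0.03,0,0],"rotation": [0,0,-0.2]},{"translation": [-0.045,0,0],"rotation": [0,0,-0.3]},{"translation": [-0.06,0,0],"rotation": [0,0,-0.4]},{"translation": [-0.075,0,0],"rotation": [0,0,-0.5]},{"translation": [-0.09,0,0],"rotation": [0,0,-0.6]},{"translation": [-0.105,0,0],"rotation": [0,0,-0.7]},{"translation": [-0.12,0,0],"rotation": [0,0,-0.8]},{"translation": [-0.135,0,0],"rotation": [0,0,-0.9]},{"translation": [-0.147,0,0],"rotation": [0,0,-1]}]'

```text
t: 23.27
eef_pos: [0.5389, -0.3015, 0.3215]
ee_rot: [3.14, 0.263, -1.878]
force: [-0.4, 0.1, -1.8]
width: 0.0125
gripper_force: 45.0
```

apply_moves --steps '[{"translation": [0,0,0],"rotation": [0,0,-0.1]},{"translation": [0,0,0],"rotation": [0,0,-0.2]},{"translation": [0,0,0],"rotation": [0,0,-0.3]},{"translation": [0,0,0],"rotation": [0,0,-0.4]},{"translation": [0,0,0],"rotation": [0,0,-0.5]},{"translation": [0,0,0],"rotation": [0,0,-0.6]},{"translation": [0,0,0],"rotation": [0,0,-0.7]},{"translation": [0,0,0],"rotation": [0,0,-0.8]},{"translation": [0,0,0],"rotation": [0,0,-0.9]},{"translation": [0,0,0],"rotation": [0,0,-1]}]'

```text
t: 24.1
eef_pos: [0.5391, -0.3014, 0.3215]
ee_rot: [3.14, 0.263, -2.401]
force: [-0.2, -0.7, -1.9]
width: 0.0124
gripper_force: 45.0
```

```bash
python3 - <<'E'
from h import *
np.set_printoptions(precision=4,suppress=True)
s=get_state();g,d=stick(s)
print(s['t'],s['eef_pos'],s['ee_rot'],s['q'],'g',g,'d',d,'tip',g+.19*d,'yaw',np.degrees(np.arctan2(d[1],d[0])))
for n in('top','side'):
    c=camera_model(n);cv2.imwrite(f'pics/p_{n}.png',grab_frame(n));print(n,[proj(c,g+x*d) for x in(-.063,.05,.15,.19)])
E
```

```text
24.1 [ 0.5391 -0.3014  0.3215] [ 3.1404  0.2629 -2.4014] [-0.3488  0.1845  0.0582 -0.2401 -1.3284 -0.4374] g [ 0.5355 -0.3047  0.3397] d [ 0.7381  0.6747 -0.0001] tip [ 0.6758 -0.1765  0.3397] yaw 42.428927753775945
top [array([450.1606, 182.3456]), array([411.7716, 142.749 ]), array([378.5113, 108.4424]), array([365.3898,  94.9081])]
side [array([382.4695, 213.8531]), array([403.7326, 171.1627]), array([419.3899, 139.7272]), array([424.9827, 128.4984])]
```

apply_moves --steps '[{"translation": [0,0,-0.05],"rotation": [0,0,-0.07]},{"translation": [0,0,-0.12],"rotation": [0,0,-0.14]},{"translation": [0,0,-0.19],"rotation": [0,0,-0.21]},{"translation": [0,0,-0.26],"rotation": [0,0,-0.28]},{"translation": [0,0,-0.33],"rotation": [0,0,-0.35]},{"translation": [0,0,-0.4],"rotation": [0,0,-0.414]},{"translation": [0,0,-0.47],"rotation": [0,0,-0.414]},{"translation": [0,0,-0.54],"rotation": [0,0,-0.414]},{"translation": [0,0,-0.58],"rotation": [0,0,-0.414]},{"translation": [0,0,-0.6],"rotation": [0,0,-0.414]}]'

```text
t: 25.03
eef_pos: [0.5388, -0.3008, 0.1695]
ee_rot: [3.138, 0.262, -2.615]
force: [-0.2, -0.0, -2.3]
width: 0.0126
gripper_force: 45.0
```

apply_moves --steps '[{"translation": [0,0,-0.04],"rotation": [0,0,0]},{"translation": [0,0,-0.09],"rotation": [0,0,0]},{"translation": [0,0,-0.14],"rotation": [0,0,0]},{"translation": [0,0,-0.19],"rotation": [0,0,0]},{"translation": [0,0,-0.24],"rotation": [0,0,0]},{"translation": [0,0,-0.29],"rotation": [0,0,0]},{"translation": [0,0,-0.34],"rotation": [0,0,0]},{"translation": [0,0,-0.37],"rotation": [0,0,0]},{"translation": [0,0,-0.39],"rotation": [0,0,0]},{"translation": [0,0,-0.39],"rotation": [0,0,0]}]'

```text
t: 25.87
eef_pos: [0.5389, -0.3006, 0.0723]
ee_rot: [3.138, 0.262, -2.617]
force: [0.1, 0.2, -2.1]
width: 0.0126
gripper_force: 45.0
```

```bash
python3 - <<'E'
from h import *
np.set_printoptions(precision=4,suppress=True)
s=get_state();g,d=stick(s)
print(s['t'],s['force'],'g',g,'d',d,'tip',g+.19*d,'upper',g+.15*d)
out=[]
for n in('top','side'):
    c=camera_model(n);i=np.mean([grab_frame(n).astype(float) for _ in range(4)],0);p=[proj(c,g+x*d) for x in(-.063,.05,.15,.19)];print(n,p)
    x0,y0=int(p[2][0])-48,int(p[2][1])-50;print(x0,y0)
    q=cv2.resize(i[y0:y0+100,x0:x0+96],None,fx=4.1,fy=4.1,interpolation=2);out.append(np.clip((q/255)**.6*255,0,255).astype('uint8'))
cv2.imwrite('pics/p7.png',np.hstack(out))
E
```

```text
25.8667 [ 0.0641  0.1831 -2.0502] g [ 0.5347 -0.3031  0.0904] d [ 0.8649  0.5019 -0.001 ] tip [ 0.699  -0.2077  0.0902] upper [ 0.6644 -0.2278  0.0903]
top [array([413.2079, 201.4287]), array([391.1014, 165.6502]), array([371.9247, 134.6133]), array([364.3532, 122.3592])]
323 84
side [array([364.6713, 291.3193]), array([392.8975, 255.8483]), array([414.8564, 228.2534]), array([422.9574, 218.0731])]
366 178
```

View pics/p7.png

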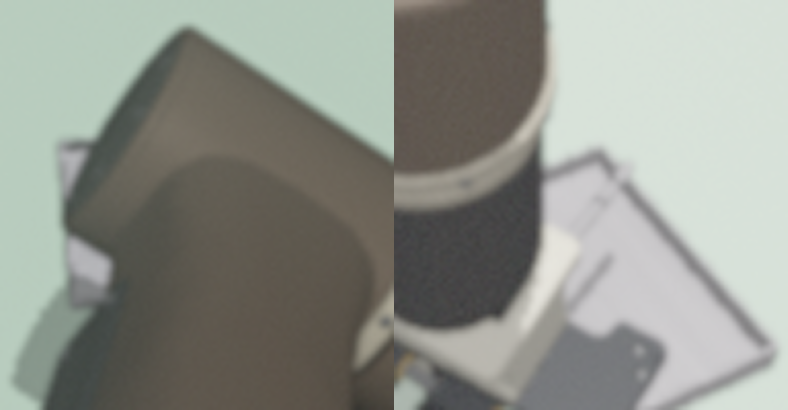

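The side crop shows the rod out and level. Its tip is at about (423.6,219), against a prediction of (423,218), which puts it at (0.70,-0.21,0.09), well within the tray. I'll let it settle and hand in.

apply_moves --steps '[{"translation": [0,0,0],"rotation": [0,0,0]},{"translation": [0,0,0],"rotation": [0,0,0]},{"translation": [0,0,0],"rotation": [0,0,0]},{"translation": [0,0,0],"rotation": [0,0,0]},{"translation": [0,0,0],"rotation": [0,0,0]},{"translation": [0,0,0],"rotation": [0,0,0]},{"translation": [0,0,0],"rotation": [0,0,0]},{"translation": [0,0,0],"rotation": [0,0,0]},{"translation": [0,0,0],"rotation": [0,0,0]},{"translation": [0,0,0],"rotation": [0,0,0]}]'

```text
t: 27.1
eef_pos: [0.5394, -0.3009, 0.0737]
ee_rot: [3.14, 0.263, -2.616]
force: [-0.3, -0.7, -0.8]
width: 0.013
gripper_force: 45.0
```

```bash
python3 -c "
from station import *
print(job_done())"
```

```text
the job is handed in; nothing more can be done
None
```

The dipstick was pushed home in the oil tube, pressed at about 25 N for a moment and drawn right out; I handed the job in at about 27 s with the arm holding it level over the large tray, about 90 mm above the bench; the hand-in gave no verdict.

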